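# Feed a foam board blank under the rail of a rolling trimmer

## Robot

A 6-joint arm with a two-finger parallel gripper is mounted at the origin on the work surface. World frame = base frame: x ahead of the robot, y to its left, z up, the work surface at z = 0. Lengths are in mm, angles in rad, forces in N, time in s.
With the tool pointing down it reaches from about 325 to 875 mm from the base axis. Payload 4.4 kg.
Tool frame: the origin (TCP) lies on the centre line of the jaws, within the pads' length; the fingertips stand ahead of it and the grasp point (between the pads) lies 6 mm ahead of it (ctrl.tcp_to_tips is the z of the fingertips in the tool frame, in mm); z points along the fingers, y is the line along which they close (so a half turn about z gives the same grasp; the last joint's range is limited). The gripper opens to 85 mm and grips with 20 to 120 N. Pads are 22 mm wide; open, the fingers measure 114 mm over their backs; the gripper's body (76 mm by 85 mm) begins 54 mm behind the grasp point. The pads swing forward as they close: fully open they stand 13 mm farther back than shut.
Start: joints at [1.171, 0.207, 1.542, -0, 1.393, -0.15], TCP at [142.156, 557.153, 256.282] pointing down, gripper open.
Joint ranges: [-2.73, 2.73], [-0.86, 2.22], [0.23, 2.46], [-1.11, 4.25], [0.08, 2.63], [-2.82, 2.82]. Speed limits (rad/s): [2.79, 2.79, 3.14, 3.14, 3.14, 3.14].

## Interface

Orientations are given as a 3x3 rotation matrix whose columns are the frame's x, y, z axes.
In Python, from plant import ctrl, sensors, optics gives the robot as it stands. Calls block until the motion is done:
- ctrl.move_ptp(position, orientation): joint-space move of the TCP to a pose.
- ctrl.move_l(position, rot=None, vel=150, threshold=None): straight line of the TCP; rot=None keeps the orientation; vel is the mean speed in mm/s. With threshold (N) it stops when the force on the tool has changed by that much, and returns True; else False.
- ctrl.set_joints(angles): joint-space move.
- ctrl.gripper_to(opening, force=None): finger opening in mm; force is the grip in N (None keeps the last); returns when the fingers have stopped.
- ctrl.hold(seconds).
- ctrl.solve_ik(position, orientation): joint angles nearest the present ones, or None.
- sensors.read_state(): the state.
- optics.grab_frame(name): name is "scene" or "top" or "wrist"; returns (picture, depth): 384x512x3 uint8, red, green, blue; 384x512 float32, mm along the optical axis (not along the pixel's ray), 0 where there is no reading.
- optics.camera_params(name): a dict with "mtx" (3x3 intrinsics, pixels), "R" (3x3) and "t" (3): a world point X has camera coordinates R X + t; the wrist camera has in their place "T_tool_cam" (4x4, takes a point from camera to tool coordinates, whose origin is the TCP and whose axes are the flange's). Camera axes: x right, y down, z forward; pixel columns grow to the right and rows downward; lengths in mm; the calibration is good to about 2 mm. The wrist camera is an equidistant fisheye: a pixel r from the principal point sees the ray r / f radians off the axis. A picture is of the moment at which its call begins: read the wrist's pose just before it. camera_params takes no time and is no camera call.
A pose or a line that the arm cannot do raises ctrl.MotionError and nothing moves.
- ctrl.finish_job(): hands the job in; it is judged then, once.
The state is a dict: "t": time; "q": joint angles; "qvel": joint speeds; "tau": joint torques, N m; "eef_pos": TCP position; "eef_rot": TCP orientation; "force": force on the tool from outside, world axes, zero at the start; "wrist_torque": the same for the moment, N m; "grip_width": finger opening in mm; "grasp_force": force on a finger pad.
Only numpy, scipy, OpenCV 4.12 (cv2) and the standard library are available. Lean on these libraries where they do the work, as an engineer would, in place of code of your own. Each camera call takes 0.05 s, during which the arm holds its last target. There are 200 camera calls.

## Task

Get the white foam board lying on the bed of the paper trimmer ready to be trimmed: with your fingertips push it flat along the bed, under the low guide rail, until its far edge lies flush along the fence and its right edge is home against the steel stop bar beyond the rail (far and right as seen from the robot). Only push it: do not pinch it, lift it or let it tip. Leave the red cutter head and everything else on the table where they are, and finish clear of it all.

Things in the scene. Friction and masses are not known exactly. Their poses are not given: they have to be found in the camera images.
- trimmer: A4 rolling paper trimmer, fixed. Origin on the table under the bed; x runs along the guide rail, away from the robot to the fence; y to the left, z up. Dark grey bed with a printed grid, x -170 to 170 mm, y -170 to 210, top 22 mm above the table. Black rail end blocks, y -84 to -26 mm, 72 mm high, at x -170 to -143 and 143 to 171.
- fence_face (a point): foot of the face of the aluminium fence, a bar across the far end of the bed; trimmer frame (140, 20, 22) mm. The face is the plane x = 140 mm of the trimmer, 12 mm high above the bed, from y = -170 to 210 mm
- rail_under (a point): middle of the underside of the clear clamp strip below the aluminium guide rail, trimmer frame (0, -55, 36) mm: 14 mm above the bed. The strip spans y -72 to -38 mm and runs between the end blocks; top of the rail 57 mm above the table
- cutter_top (a point): top centre of the red cutter head (56 mm in x, y -91 to -29 mm with its wheel, top 102 mm above the table), parked on the near half of the rail, centre at x -105 to -65 mm; it slides along the rail at about 3 N and must stay where it is
- stop: steel stop bar fixed on the bed to the right of the rail and parallel to it; its distance from the rail differs. 115 mm long (x), 18 mm wide, 13 mm high, two black knobs on top to 27 mm above the bed. Origin: at bed height, middle of the foot of its left face, which the board must meet; axes as the trimmer's, the bar lies on the -y side.
- board: loose white foam board blank with a dark core, 110 mm (x) x 150 mm (y) x 10 mm thick, about 35 g, slides easily. Starts flat on the bed left of the rail, askew and off the fence. Origin: centre of its underside; x axis roughly to the fence, y axis to the left. It has 4 mm of headroom under the rail.
- board_far (a point): middle of the bottom edge of the board's far side (the side to lie along the fence), board frame (55, 0, 0) mm
- board_right (a point): middle of the bottom edge of the board's right side (leads under the rail and meets the stop), board frame (0, -75, 0) mm
- eraser: white eraser in a blue sleeve, 24 x 50 x 12 mm, lying on the near left part of the bed; origin centre of its underside; leave alone
- offcut: white foam board offcut strip 90 x 20 x 10 mm lying on the bed to the right of the rail, near end; origin centre of its underside; leave alone
- glue: yellow glue stick, 27 mm across, 95 mm tall, standing on the table to the left of the trimmer; origin centre of its foot; leave alone
- mug: blue mug, 82 mm across, 92 mm tall, at the left; origin centre of its foot; leave alone
- tape: tan tape roll lying flat, 90 mm across, 19 mm high, at the right; origin centre of its underside; leave alone
- stapler: blue and black stapler, 135 x 34 mm, 50 mm high, at the right; origin centre of its underside; leave alone
- marker: orange flat marker pen with black cap, 110 x 20 x 13 mm, lying on the table at the left; origin centre of its underside; leave alone
Mind the look-alikes: they are no part of the job. Of the things like the board, leave any that is blue or turquoise; of the rest the larger one is meant.

How it is judged:
By the outcome, as a careful person would: the job done as asked, in the order asked, and still so for the second after the job is handed in, with the robot touching nothing.
It also fails if it takes over 64 s, if anything falls off the work surface, if the arm or the gripper's body presses on something with over 40 N, if the wrist force passes 120 N, or if a joint passes its speed limit or range.

## Working session

There is one attempt and no reset: what is moved stays moved. The work goes in short steps, each a Python script; the robot and the scene stay as the last script left them, time stands still between calls to the robot, and variables do not carry over. Pictures are saved under pics/ and viewed, at most 10 in all, crops included, and the job is handed in when it is done.

```bash
ls; mkdir -p pics; python3 - <<'E'
from plant import ctrl, sensors, optics
import cv2,numpy as np
for n in("scene","top"):
    p,d=optics.grab_frame(n); np.savez(f"pics/{n}.npz",p=p,d=d); cv2.imwrite(f"pics/{n}.png",p[:,:,::-1])
    c=optics.camera_params(n); print(n,c["mtx"].round(1).tolist(),c["R"].round(3).tolist(),c["t"].round(1).tolist())
s=sensors.read_state(); print(s["t"],s["eef_rot"].round(3).tolist() if hasattr(s["eef_rot"],'round') else s["eef_rot"],ctrl.tcp_to_tips)
E
```

```text
pics
scene [[368.5, 0.0, 254.0], [0.0, 368.5, 186.8], [0.0, 0.0, 1.0]] [[-0.367, 0.93, -0.007], [0.68, 0.263, -0.684], [-0.635, -0.256, -0.729]] [170.3, -306.9, 1445.1]
top [[432.0, 0.0, 258.8], [0.0, 432.0, 193.7], [0.0, 0.0, 1.0]] [[0.005, -1.0, -0.006], [-0.99, -0.004, -0.138], [0.138, 0.007, -0.99]] [5.2, 559.3, 1336.1]
0.1 [[-0.969, 0.247, -0.001], [0.247, 0.969, -0.002], [0.0, -0.002, -1.0]] 25.0
```

View pics/top.png

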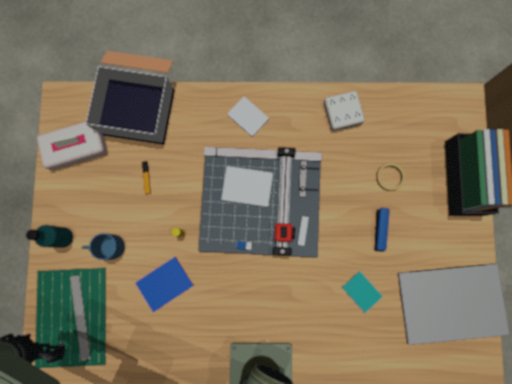

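View pics/scene.png

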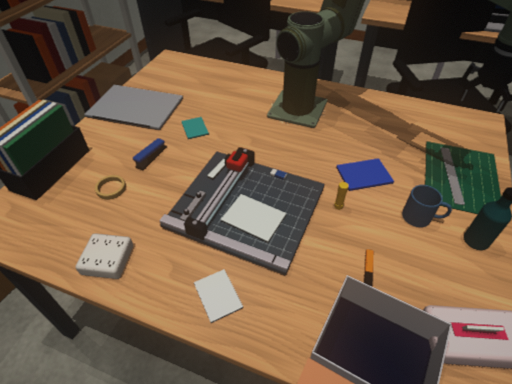

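The board candidates in the top view are the white sheet on the bed (247,186), the white card on the table (248,115), the offcut (303,231), the blue sheet (164,284) and the turquoise one (362,292). I choose (247,186): it is on the bed, white and the larger one. Next I check it in a crop and get first estimates.

```bash
cat > h.py <<'E'
from plant import ctrl, sensors, optics
import cv2,numpy as np
def ray(cam,uv,z):
    c=optics.camera_params(cam); R=c["R"];t=c["t"]
    uv=np.atleast_2d(uv); d=np.c_[uv,np.ones(len(uv))]@np.linalg.inv(c["mtx"]).T@R
    o=-R.T@t; return o+d*((z-o[2])/d[:,2])[:,None]
def wray(st,uv,z):   # wrist: fisheye ray to plane
    c=optics.camera_params("wrist");K=c["mtx"];T=c["T_tool_cam"]
    uv=np.atleast_2d(uv).astype(float); n=(uv-[K[0,2],K[1,2]])/[K[0,0],K[1,1]]
    r=np.linalg.norm(n,axis=1)+1e-9
    d=np.c_[n*(np.sin(r)/r)[:,None],np.cos(r)]
    R=np.array(st["eef_rot"]); o=R@T[:3,3]+np.array(st["eef_pos"]); d=d@T[:3,:3].T@R.T
    return o+d*((z-o[2])/d[:,2])[:,None]
def quad(mask):
    c=max(cv2.findContours(mask.astype(np.uint8),0,cv2.CHAIN_APPROX_NONE)[0],key=cv2.contourArea)
    return c[:,0,:],cv2.boxPoints(cv2.minAreaRect(c))
E
python3 - <<'E'
from h import *
z=np.load("pics/top.npz");p=z["p"].astype(int)
m=(p.min(2)>150)&(p.max(2)-p.min(2)<30); 
lab=cv2.connectedComponentsWithStats(m.astype(np.uint8))
for i in range(1,lab[0]):
    s=lab[2][i]
    if s[4]>20 and 190<lab[3][i][0]<330 and 130<lab[3][i][1]<260: print(s,lab[3][i].round(1))
i=lab[1][186,247]; c,b=quad(lab[1]==i); print(ray("top",b,32).round(1).tolist())
pts=[(206,149),(321,154),(199,254),(318,256)]
print("bed/fence corners",ray("top",pts,22).round(0).tolist()); print("cutter",ray("top",[(284,232)],102).round(0).tolist())
crop=cv2.resize(z["p"][140:265,190:330,::-1],None,fx=4.6,fy=4.6,interpolation=cv2.INTER_CUBIC); cv2.imwrite("pics/crop.png",crop)
E
```

```text
[205 148  10   7  67] [209.4 151. ]
[218 149  58   9 369] [246.6 152.8]
[296 152  25   8 160] [308.2 155.7]
[280 158   5  64 115] [282.2 189.9]
[285 158   5  65 128] [286.8 190.7]
[ 222  167   50   39 1530] [246.8 185.8]
[299 217   9  28 151] [302.8 230.5]
[247 242   4   7  25] [248.5 245.4]
[[542.5, 126.8, 32.0], [650.1, 113.4, 32.0], [629.3, -34.0, 32.0], [522.2, -19.0, 32.0]]
bed/fence corners [[709.0, 181.0, 22.0], [693.0, -194.0, 22.0], [368.0, 196.0, 22.0], [364.0, -180.0, 22.0]]
cutter [[435.0, -69.0, 102.0]]
```

View pics/crop.png

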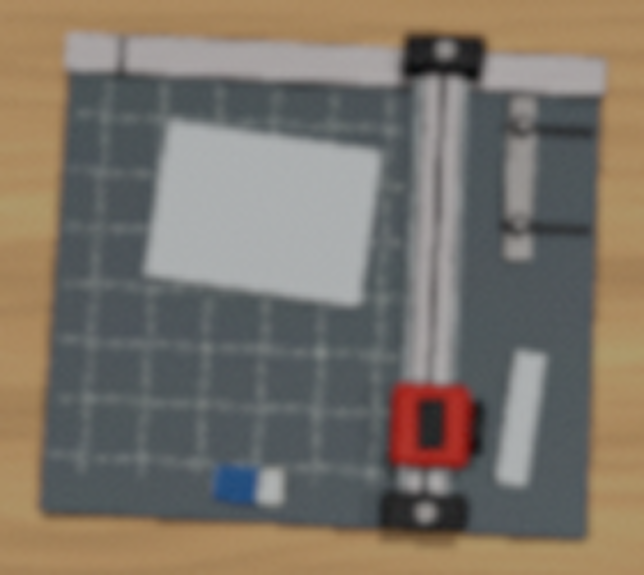

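The crop confirms the white board at (265,210), askew and left of the rail. The stop bar is at (518,180), the offcut at (520,420), the eraser at (250,485) and the red cutter at (430,425). I now look from close above with the wrist camera.

```bash
cat >> h.py <<'E'
def rot(a):  # tool down, tool y at angle a from trimmer/world y
    c,s=np.cos(a),np.sin(a); return np.array([[-c,-s,0],[-s,c,0],[0,0,-1.]])
E
python3 - <<'E'
from h import *
ctrl.move_ptp([540,20,330],rot(-0.03))
st=sensors.read_state(); p,d=optics.grab_frame("wrist")
import pickle; pickle.dump((st,p,d),open("pics/w1.pkl","wb"))
cv2.imwrite("pics/w1.png",p[:,:,::-1]); print(st["t"],st["eef_pos"],st["q"])
c=optics.camera_params("wrist");print(c["mtx"],c["T_tool_cam"].round(2))
for a in(np.pi/2-.03,-np.pi/2-.03): print(ctrl.solve_ik([640,180,60],rot(a)))
E
```

```text
2.4917 [539.89158298  20.81693954 329.88206072] [-1.21866834e-01  8.42136091e-02  1.52900974e+00  3.25681339e-04
  1.52862474e+00 -1.66386177e+00]
[[297.31863964   0.         256.63329348]
 [  0.         297.31863964 196.41696243]
 [  0.           0.           1.        ]] [[   0.     -0.95   -0.31   79.89]
 [   1.      0.     -0.      0.23]
 [   0.     -0.31    0.95 -117.41]
 [   0.      0.      0.      1.  ]]
None
[ 1.44144350e-01  5.95193578e-01  1.44138831e+00 -4.44089210e-16
  1.10501077e+00  1.74144350e-01]
```

View pics/w1.png

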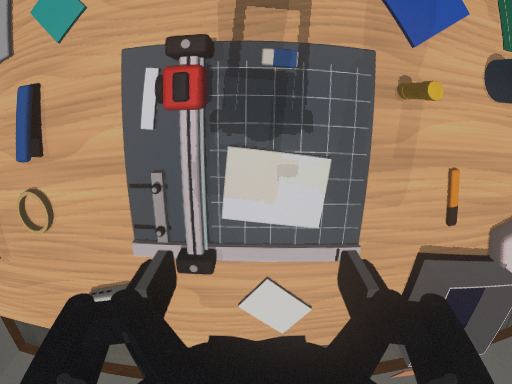

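The wrist picture has +x world running down and +y running right. The fence foot is near row 245, the stop's left face near column 166 in rows 172–240, and the board covers about (222–330, 147–228). The cutter is at (185,87). I fit the edges on this view.

```bash
cat > m.py <<'E'
from h import *
def line(pts):  # robust x=f: returns mean pt, direction
    v=cv2.fitLine(pts[:,:2].astype(np.float32),cv2.DIST_HUBER,0,0.5,0.01).ravel(); return v[2:],v[:2]
def measure(st,p,rows=(232,256),fc=(215,330),sr=(178,226),sc=(155,175)):
    g=cv2.GaussianBlur(cv2.cvtColor(p,cv2.COLOR_RGB2GRAY),(3,3),0).astype(float)
    F=[];S=[]
    for c in range(*fc):
        col=np.diff(g[rows[0]:rows[1],c]); F.append((c,rows[0]+col.argmax()+.5))
    for r in range(*sr):
        row=np.diff(g[r,sc[0]:sc[1]]); S.append((sc[0]+row.argmin()+.5,r))
    F=np.array(F);S=np.array(S)
    f=wray(st,F,22);s=wray(st,S,22)
    fl=line(f);sl=line(s)
    yaw=np.arctan2(*(-fl[1]*np.sign(fl[1][1])*[-1,1])[::1]) if 0 else np.arctan2(-fl[1][0]/fl[1][1],1)
    ys=np.arctan2(sl[1][1]/sl[1][0],1)
    return fl,sl,yaw,ys,F,S
E
python3 - <<'E'
from m import *
import pickle; st,p,d=pickle.load(open("pics/w1.pkl","rb"))
fl,sl,yaw,ys,F,S=measure(st,p)
print("fence",fl,"yaw",yaw,"stop",sl,"yaw",ys); print(F[::12].tolist(),S[::6].tolist())
hs=cv2.cvtColor(p,cv2.COLOR_RGB2HSV)
q=p.astype(int); m=(q.min(2)>125)&(q.max(2)-q.min(2)<60); m[:140]=0;m[235:]=0;m[:,:214]=0
m=cv2.morphologyEx(m.astype(np.uint8),cv2.MORPH_OPEN,np.ones((5,5)))
c,b=quad(m); w=wray(st,c,32)[:,:2].astype(np.float32); r=cv2.minAreaRect(w); print(r,cv2.boxPoints(r).round(1).tolist())
red=((hs[...,0]<8)|(hs[...,0]>172))&(hs[...,1]>150)&(hs[...,2]>70); c,b=quad(red); print("cutter",wray(st,b,95).round(0).tolist())
v=p[:,:,::-1].copy()
for a in list(F)+list(S): cv2.circle(v,tuple(int(k) for k in a),1,(0,0,255),-1)
cv2.drawContours(v,[quad(m)[0][:,None]],-1,(0,255,0),1)
cv2.imwrite("pics/dbg.png",cv2.resize(v[135:285,115:345],None,fx=3.4,fy=3.4))
E
```

```text
fence (array([686.7382 ,  36.22877], dtype=float32), array([0.04807867, 0.99884355], dtype=float32)) yaw -0.04809721 stop (array([ 606.3558 , -126.99053], dtype=float32), array([ 0.99906194, -0.0433046 ], dtype=float32)) yaw -0.04331815
[[215.0, 246.5], [227.0, 246.5], [239.0, 246.5], [251.0, 246.5], [263.0, 247.5], [275.0, 247.5], [287.0, 247.5], [299.0, 247.5], [311.0, 247.5], [323.0, 247.5]] [[161.5, 178.0], [162.5, 184.0], [156.5, 190.0], [162.5, 196.0], [163.5, 202.0], [163.5, 208.0], [164.5, 214.0], [165.5, 220.0]]
((586.2022094726562, 47.52541732788086), (151.92633056640625, 111.61762237548828), 82.0562744140625) [[520.4000244140625, -20.0], [631.0, -35.400001525878906], [652.0, 115.0], [541.4000244140625, 130.5]]
cutter [[408.0, -87.0, 95.0], [413.0, -36.0, 95.0], [466.0, -38.0, 95.0], [462.0, -90.0, 95.0]]
```

View pics/dbg.png

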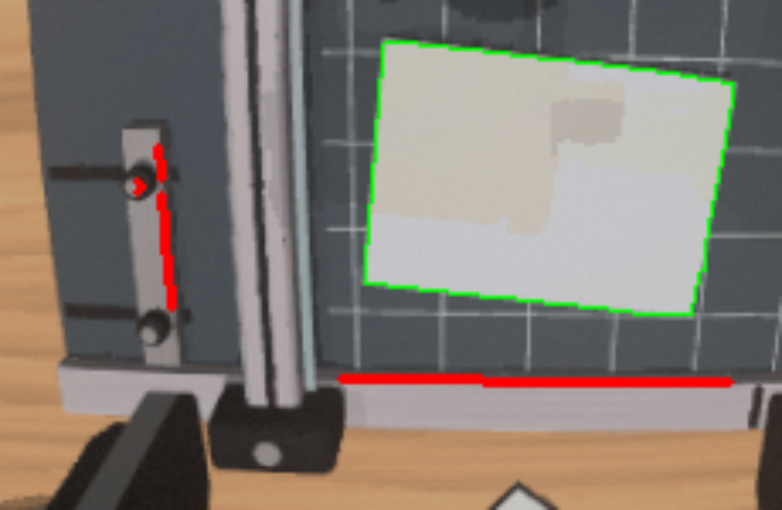

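Fence yaw is about -0.046 rad, with the face near x≈681. The stop is near y≈-127, and the board is at (586, 47) with yaw -0.138. I set the fingers half open, touch the bed to get the tip height, then push towards the fence.

```bash
python3 - <<'E'
from h import *
Y=-0.046; R=rot(Y); S=lambda:sensors.read_state()
ctrl.gripper_to(60)
ctrl.move_ptp([496,51,90],R)
ctrl.move_l([496,51,62],vel=100)
f0=S()["force"]
hit=ctrl.move_l([496,51,38],vel=20,threshold=2.5); s=S(); print("touch",hit,s["eef_pos"],s["force"]-f0,s["grip_width"],s["t"])
z=s["eef_pos"][2]+3
ctrl.move_l([496,51,z],vel=30)
ax=np.array([np.cos(Y),np.sin(Y),0])
P=np.array([496,51,z])
f0=S()["force"]
hit=ctrl.move_l(P+ax*52,vel=40,threshold=3); print(hit,S()["eef_pos"])
if not hit:
    hit=ctrl.move_l(P+ax*75,vel=15,threshold=3)
s=S();print(hit,s["eef_pos"],s["force"]-f0,s["t"])
open("z.txt","w").write(str(z))
p,d=optics.grab_frame("wrist");cv2.imwrite("pics/w2.png",p[:,:,::-1])
E
```

```text
touch True [495.76060516  51.00962774  41.94846184] [0.16341129 1.09174356 2.92298368] 59.94681800195449 5.2417
False [547.72932211  48.6376009   44.91275079]
True [559.35961402  48.03820422  44.26517608] [1.05563999 0.67977047 0.11807835] 7.8583
```

View pics/w2.png

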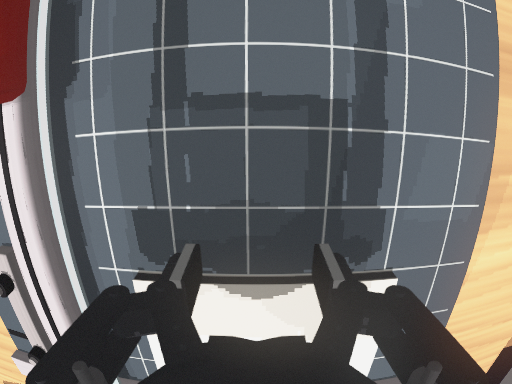

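The board met the fence at TCP x=559, as predicted, and its near edge lies square against both fingertips. Next is the sideways push on the left edge.

```bash
python3 - <<'E'
from h import *
Y=-0.046; S=lambda:sensors.read_state(); z=float(open("z.txt").read())
ax=np.array([np.cos(Y),np.sin(Y),0]);ay=np.array([-np.sin(Y),np.cos(Y),0])
P=np.array(S()["eef_pos"])
ctrl.move_l(P-ax*12,vel=60); ctrl.move_l(P-ax*12+[0,0,60],vel=120)
R=rot(Y-np.pi/2); Q=np.array([626.7,160,z])
ctrl.move_ptp(Q+[0,0,60],R); ctrl.move_l(Q+[0,0,12],vel=120)
ctrl.move_l(Q,vel=30); print(S()["eef_pos"],S()["t"])
f0=S()["force"]
hit=ctrl.move_l(Q-ay*108,vel=40,threshold=4); s=S();print(hit,s["eef_pos"],s["force"]-f0)
if not hit:
    f0=s["force"]; hit=ctrl.move_l(Q-ay*136,vel=14,threshold=3); s=S();print(hit,s["eef_pos"],s["force"]-f0,s["t"])
import pickle
ctrl.move_l(np.array(s["eef_pos"])+ay*10,vel=60)
ctrl.move_l(np.array(S()["eef_pos"])+[0,0,60],vel=120)
ctrl.move_ptp([540,20,330],rot(-0.03))
st=S(); p,d=optics.grab_frame("wrist"); pickle.dump((st,p,d),open("pics/w3.pkl","wb"))
cv2.imwrite("pics/w3.png",cv2.resize(p[135:285,115:345,::-1],None,fx=3.4,fy=3.4,interpolation=cv2.INTER_CUBIC)); print(st["t"])
E
```

```text
[626.5779918  160.00260493  44.77135791] 11.55
False [621.76104843  52.20008427  44.97741234] [-0.39156191  1.33541208 -0.39695492]
True [620.63888474  37.76902445  44.45750333] [-0.65136873  0.03868587  0.81797572] 15.525
17.95
```

View pics/w3.png

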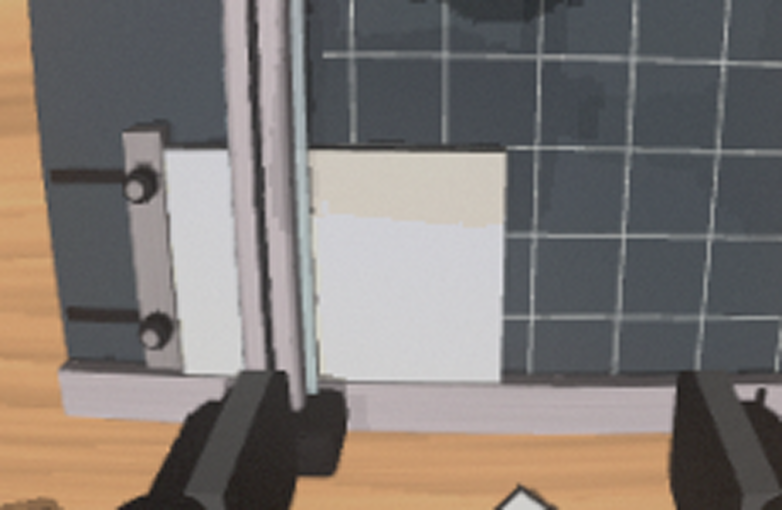

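Both edges look home: the right edge is on the stop (168–182, 150–370) and the far edge is on the fence (row ≈380). I check the gaps numerically.

```bash
python3 - <<'E'
from m import *
import pickle; st,p,d=pickle.load(open("pics/w3.pkl","rb"))
g=cv2.GaussianBlur(cv2.cvtColor(p,cv2.COLOR_RGB2GRAY),(3,3),0).astype(float)
def sub(a,i):  # parabolic subpixel peak of gradient
    i=np.clip(i,1,len(a)-2); den=a[i-1]-2*a[i]+a[i+1]; return i+.5+(0 if den==0 else .5*(a[i-1]-a[i+1])/den)
def vert(cols,r0,r1,s=1):
    o=[]
    for c in cols:
        a=s*np.diff(g[r0:r1,c]); o.append((c,r0+sub(a,a.argmax())))
    return np.array(o)
def hor(rows,c0,c1,s):
    o=[]
    for r in rows:
        a=s*np.diff(g[r,c0:c1]); o.append((c0+sub(a,a.argmax()),r))
    return np.array(o)
near=np.r_[vert(range(168,180),172,187),vert(range(211,258),172,187)]
Wn=wray(st,near,32)
Wf=wray(st,vert(list(range(272,313)),240,253),34)
Wl=wray(st,hor(range(185,240),255,270,-1),32)
Ws=wray(st,hor([r for r in range(196,226)],157,176,1),32)
print("near R/L part", Wn[:12].mean(0),Wn[12:].mean(0))
for n,w in(("near",Wn),("fence",Wf),("left",Wl),("stop/board seam",Ws)):
    a,v=line(w); print(n,a,"yaw",(np.arctan(-v[0]/v[1]) if abs(v[1])>abs(v[0]) else np.arctan(v[1]/v[0])))
an,v=line(Wn);af,vf=line(Wf);n=np.array([vf[1],-vf[0]]);n*=np.sign(n[0])
print("depth near->fence at board right/left end (110=flush):",[(af-Wn[k][:2])@n for k in(0,-1)])
al,vl=line(Wl);as_,_=line(Ws);m=np.array([-vl[1],vl[0]]);m*=np.sign(m[1]);print("left->seam (150)",(al-as_)@m)
# look for dark gaps: profiles across far edge (left part) and the stop seam
for c in(220,235,250): print(c,g[236:256,c].astype(int))
for r in(200,214,222): print(r,g[r,156:176].astype(int))
E
```

```text
near R/L part [ 563.91983291 -103.33208607   32.        ] [568.19992564 -13.28805654  32.        ]
near [567.1172   -36.400497] yaw -0.047160223
fence [682.4311   74.11319] yaw -0.048882443
left [635.6934    26.255472] yaw -0.042703476
stop/board seam [ 614.8115  -122.24316] yaw -0.046760477
depth near->fence at board right/left end (110=flush): [np.float64(109.64448672808716), np.float64(109.99346593002214)]
left->seam (150) 149.25471
220 [207 207 207 206 206 207 207 207 207 207 188 161 166 178 177 171 167 167
 166 166]
235 [208 208 208 208 208 208 208 208 207 207 192 167 163 175 178 178 178 177
 177 178]
250 [207 207 207 208 208 207 207 207 207 207 195 170 163 171 176 176 177 177
 176 176]
200 [154 154 154 154 154 153 150 136 137 175 204 206 207 207 206 206 207 207
 207 208]
214 [151 154 154 153 152 153 152 151 141 141 175 203 207 207 207 207 207 207
 207 206]
222 [143 152 152 152 151 150 151 150 148 137 140 175 203 206 207 207 207 207
 206 206]
```

```bash
python3 -c "
from plant import ctrl
print(ctrl.finish_job())"
```

```text
the job is handed in; nothing more can be done
None
```

The board is flush along the fence (near edge to fence measured at 109.6–110.0 mm against the 110 mm board) and its right edge is home against the stop; it was only pushed, the arm finished clear of everything, and the job is handed in at about 18 s.

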